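# Fill the spice-tin caddy to its line

### The job

The slotted pink caddy holds one flat steel spice tin. Add tins from the counter, setting each one down flat inside it rather than dropping it, until the top of the stack is level with the raised line round the caddy: not lower and not higher. Leave the tin that is not needed standing where it is, and do not disturb the other kitchen things.

Things in the scene. Friction and masses are not known exactly. Their poses are not given: they have to be found in the camera images.
- caddy: pink plastic tube on end, fixed: 74 mm high, inner diameter 62, wall 4, feet out to 44 mm from the axis. Two open finger slots, 44 mm wide, full height, face its own +y and -y; curved walls at +x and -x. Origin on its axis at the counter, z up; a tin in it stands at counter level, z = 0. One of the four tins is in it at the start, which one varies.
- caddy_mark (a point): point on the caddy's axis at the height of the fill line: a raised dark rib, 2 mm high, round both curved walls its middle 64 mm above the counter (10 mm below the rim)
- tin_a: low flat round spice tin with closed lid, bare steel, diameter 56 mm, height 16 mm, 35 to 70 g; origin at the centre of its underside, z up. One of three equal low tins.
- tin_b: low flat round spice tin with closed lid, bare steel, diameter 56 mm, height 16 mm, 35 to 70 g; origin at the centre of its underside, z up. One of three equal low tins.
- tin_c: low flat round spice tin with closed lid, bare steel, diameter 56 mm, height 16 mm, 35 to 70 g; origin at the centre of its underside, z up. One of three equal low tins.
- tall_tin: the taller round spice tin, same steel and diameter 56 mm, height 32 mm (twice a low tin), 60 to 120 g; origin at the centre of its underside, z up
- tin_a_top (a point): centre of that low tin's flat top, 16 mm above its origin
- tin_b_top (a point): centre of that low tin's flat top, 16 mm above its origin
- tin_c_top (a point): centre of that low tin's flat top, 16 mm above its origin
- tall_tin_top (a point): centre of the tall tin's flat top, 32 mm above its origin
- jar: bystander: closed pink plastic storage jar with twist cap, diameter 90 mm, height 117 mm; origin under its centre
- chimta: bystander: steel chimta (flat roti tongs) lying on the counter, 270 mm long along its x, 40 mm wide, 14 mm high; origin near its middle, on the counter
- pot_lid: bystander: aluminium pot lid, diameter 150 mm, 39 mm high to the top of its black knob; origin under its centre
- chakla: bystander: round wooden chakla (rolling board) on three feet, diameter 190 mm, height 32 mm; origin under its centre
There are look-alikes about, which are no part of the job. What is shaped like the tin_c but orange is not meant. Leave any purple look-alike of the caddy alone.

How it is judged:
On the way:
1. a second tin lies flat in the caddy ((((horizontal distance between tin_a and caddy below 0.007 m and angle between tin_a's own z axis and vertical below 0.06 rad and height (world z) of tin_a below 0.052 m) and (horizontal distance between tin_b and caddy below 0.007 m and angle between tin_b's own z axis and vertical below 0.06 rad and height (world z) of tin_b below 0.052 m)) or ((horizontal distance between tin_a and caddy below 0.007 m and angle between tin_a's own z axis and vertical below 0.06 rad and height (world z) of tin_a below 0.052 m) and (horizontal distance between tin_c and caddy below 0.007 m and angle between tin_c's own z axis and vertical below 0.06 rad and height (world z) of tin_c below 0.052 m)) or ((horizontal distance between tin_a and caddy below 0.007 m and angle between tin_a's own z axis and vertical below 0.06 rad and height (world z) of tin_a below 0.052 m) and (horizontal distance between tall_tin and caddy below 0.007 m and angle between tall_tin's own z axis and vertical below 0.06 rad and height (world z) of tall_tin below 0.052 m)) or ((horizontal distance between tin_b and caddy below 0.007 m and angle between tin_b's own z axis and vertical below 0.06 rad and height (world z) of tin_b below 0.052 m) and (horizontal distance between tin_c and caddy below 0.007 m and angle between tin_c's own z axis and vertical below 0.06 rad and height (world z) of tin_c below 0.052 m)) or ((horizontal distance between tin_b and caddy below 0.007 m and angle between tin_b's own z axis and vertical below 0.06 rad and height (world z) of tin_b below 0.052 m) and (horizontal distance between tall_tin and caddy below 0.007 m and angle between tall_tin's own z axis and vertical below 0.06 rad and height (world z) of tall_tin below 0.052 m)) or ((horizontal distance between tin_c and caddy below 0.007 m and angle between tin_c's own z axis and vertical below 0.06 rad and height (world z) of tin_c below 0.052 m) and (horizontal distance between tall_tin and caddy below 0.007 m and angle between tall_tin's own z axis and vertical below 0.06 rad and height (world z) of tall_tin below 0.052 m)))), for 0.2 s.
At the end, for the whole second after the job is handed in: The tall tin and exactly two low tins lie in the caddy in any order, each within 7 mm of its axis and tilted less than 0.06 rad, the top of the stack within 3 mm of the line; the third low tin stands upright on the counter within 40 mm of where it began; all tins at rest (under 0.02 m/s) (horizontal distance between tall_tin and caddy below 0.007 m and angle between tall_tin's own z axis and vertical below 0.06 rad and height (world z) of tall_tin below 0.052 m and (((horizontal distance between tin_a and caddy below 0.007 m and angle between tin_a's own z axis and vertical below 0.06 rad and height (world z) of tin_a below 0.052 m) and (horizontal distance between tin_b and caddy below 0.007 m and angle between tin_b's own z axis and vertical below 0.06 rad and height (world z) of tin_b below 0.052 m) and (horizontal distance between tin_c and caddy above 0.06 m and angle between tin_c's own z axis and vertical below 0.06 rad and height (world z) of tin_c below 0.005 m and distance of tin_c from where it was at the start of the episode below 0.04 m)) or ((horizontal distance between tin_a and caddy below 0.007 m and angle between tin_a's own z axis and vertical below 0.06 rad and height (world z) of tin_a below 0.052 m) and (horizontal distance between tin_c and caddy below 0.007 m and angle between tin_c's own z axis and vertical below 0.06 rad and height (world z) of tin_c below 0.052 m) and (horizontal distance between tin_b and caddy above 0.06 m and angle between tin_b's own z axis and vertical below 0.06 rad and height (world z) of tin_b below 0.005 m and distance of tin_b from where it was at the start of the episode below 0.04 m)) or ((horizontal distance between tin_b and caddy below 0.007 m and angle between tin_b's own z axis and vertical below 0.06 rad and height (world z) of tin_b below 0.052 m) and (horizontal distance between tin_c and caddy below 0.007 m and angle between tin_c's own z axis and vertical below 0.06 rad and height (world z) of tin_c below 0.052 m) and (horizontal distance between tin_a and caddy above 0.06 m and angle between tin_a's own z axis and vertical below 0.06 rad and height (world z) of tin_a below 0.005 m and distance of tin_a from where it was at the start of the episode below 0.04 m))) and ((horizontal distance between tin_a and caddy below 0.007 m and z of tin_a_top in the frame of caddy_mark between -0.003 and 0.003 m) or (horizontal distance between tin_b and caddy below 0.007 m and z of tin_b_top in the frame of caddy_mark between -0.003 and 0.003 m) or (horizontal distance between tin_c and caddy below 0.007 m and z of tin_c_top in the frame of caddy_mark between -0.003 and 0.003 m) or (horizontal distance between tall_tin and caddy below 0.007 m and z of tall_tin_top in the frame of caddy_mark between -0.003 and 0.003 m)) and linear speed of each of tin_a, tin_b, tin_c, tall_tin below 0.02 m/s); the robot touches nothing.
It fails at once if the jar is pushed more than 30 mm (distance of jar from where it was at the start of the episode above 0.03 m).
It fails at once if the chimta is pushed more than 30 mm (distance of chimta from where it was at the start of the episode above 0.03 m).
It fails at once if the pot lid is pushed more than 30 mm (distance of pot_lid from where it was at the start of the episode above 0.03 m).
It fails at once if the chakla is pushed more than 30 mm (distance of chakla from where it was at the start of the episode above 0.03 m).
It fails at once if a tin falls in the caddy (faster than 0.6 m/s, a free fall of about 18 mm) ((horizontal distance between tin_a and caddy below 0.03 m and height (world z) of tin_a below 0.075 m and linear speed of tin_a above 0.6 m/s) or (horizontal distance between tin_b and caddy below 0.03 m and height (world z) of tin_b below 0.075 m and linear speed of tin_b above 0.6 m/s) or (horizontal distance between tin_c and caddy below 0.03 m and height (world z) of tin_c below 0.075 m and linear speed of tin_c above 0.6 m/s) or (horizontal distance between tall_tin and caddy below 0.03 m and height (world z) of tall_tin below 0.075 m and linear speed of tall_tin above 0.6 m/s)).
It also fails if it takes over 53 s, if anything falls off the work surface, if the arm or the gripper's body presses on something with over 40 N, if the wrist force passes 120 N, or if a joint passes its speed limit or range.

### The arm

A 6-joint arm with a two-finger parallel gripper is mounted at the origin on the work surface. World frame = base frame: x ahead of the robot, y to its left, z up, the work surface at z = 0. Lengths are in m, angles in rad, forces in N, time in s.
With the tool pointing down it reaches from about 0.4 to 0.825 m from the base axis. Payload 7 kg.
Tool frame: the origin (TCP) lies on the centre line of the jaws, within the pads' length; the fingertips stand 22 mm ahead of it and the grasp point (between the pads) lies 3 mm ahead of it (tips_ahead is the distance from the TCP to the fingertips, in m); z points along the fingers, y is the line along which they close (so a half turn about z gives the same grasp; the last joint's range is limited). The gripper opens to 85 mm and grips with 20 to 120 N. Pads are 22 mm wide; open, the fingers measure 114 mm over their backs; the gripper's body (76 mm by 85 mm) begins 54 mm behind the grasp point. The pads swing forward as they close: fully open they stand 13 mm farther back than shut.
Start: joints at [-0.923, 0.359, 0.012, 0, -1.224, -0.288], TCP at [0.238, -0.632, 0.253] pointing down, gripper open.
Joint ranges: [-3.07, 3.07], [-1.43, 2.12], [-1.02, 1.25], [-3.03, 1.67], [-3.05, -0], [-3.03, 3.03]. Speed limits (rad/s): [2.39, 2.39, 3.01, 3.14, 3.14, 3.14].

### API

Orientations are given as a unit quaternion [x, y, z, w].
In Python, from plant import sense, snapshot, sign_off, tips_ahead gives the robot as it stands.
- The arm moves only by the tool step_arm, never from a script. Its argument "steps" is a list of rows, each a list of 5 numbers: the shift along the tool's x, y, z scaled (see below), then the turn about the tool's z scaled (see below), then the opening, from -1 (shut) to 1 (fully open), so that 0 is half open. In form: [[x, y, z, turn, fingers], ...]. A call has 1 to 20 rows; each row shifts and turns the commanded pose from where the row before left it, along the tool's axes as they then stand; what a row does not reach is not made up. The controller multiplies each number of a shift by 3 cm and each number of a turn by 60 degrees. A row lasts 1/12 s, in which the tool goes at most 41.7 mm and 7.16 degrees, less where a joint would pass 70% of its speed; a pose out of reach is approached as far as the arm can. A call with a number of a shift or a turn outside -1 to 1 is refused whole. A call with a gripper value outside its range is refused whole. The fingers move at their own pace and stop on an object; "grip_force" is the grip in N (left out, the last holds). Time passes only in rows, so rows that do not move let the fingers close. It gives the time, the measured TCP pose, the force, the opening and the grip force at its end, in the units of the state.
- sense(): the state, without advancing time (a new reading comes with each control period).
- snapshot(name): name is "scene" or "top" or "wrist"; returns a dict with "img" (420x560x3 uint8, red, green, blue), "K" (3x3 intrinsics, pixels), "k1" (the pictures are not rectified: a ray, as slopes to the right and down, at radius r is drawn at 1 + k1 r^2 times it, then the intrinsics apply), "world_from_camera" (4x4, takes a point from camera to world coordinates). Camera axes: x right, y down, z forward; pixel columns grow to the right and rows downward; lengths in m; the calibration is good to about 2 mm. A picture is of the moment at which its call begins. There is no depth.
- sign_off(): hands the job in; it is judged then, once.
The state is a dict: "time_s": time; "joint_pos": joint angles; "qvel": joint speeds; "joint_torque": joint torques, N m; "tcp_pos": TCP position; "orientation": TCP orientation; "wrist_force": force on the tool from outside, world axes, zero at the start; "torque": the same for the moment, N m; "opening": finger opening in m; "grip_force": force on a finger pad.
Only numpy, scipy, OpenCV 4.12 (cv2) and the standard library are available. Lean on these libraries where they do the work, as an engineer would, in place of code of your own. Each camera call takes 0.05 s, during which the arm holds its last target. There are 200 camera calls.

## Working session

There is one attempt and no reset: what is moved stays moved. The work goes in short steps, Python scripts to look and compute and a tool call to move; the robot and the scene stay as the last step left them, time stands still between calls to the robot, and variables do not carry over. Pictures are saved under pics/ and viewed, at most 10 in all, crops included, and the job is handed in when it is done.

Besides the shell and the picture viewer there is one more tool, called after "Request:" in YAML: its name, and indented under it one key for each argument. step_arm: Moves the arm, as the interface text tells. Its arguments: {"type":"object","properties":{"steps":{"type":"array"},"grip_force":{"type":"number"}},"required":["steps"]}

```bash
mkdir -p pics; cat > h.py <<'E'
import numpy as np, cv2
from plant import sense, snapshot, sign_off, tips_ahead
def px2w(s,u,v,z):
    K=np.array(s["K"]);T=np.array(s["world_from_camera"])
    d=np.array([(u-K[0,2])/K[0,0],(v-K[1,2])/K[1,1]]);p=d.copy()
    for _ in range(20): p=d/(1+s["k1"]*(p@p))
    r=T[:3,:3]@np.array([p[0],p[1],1]);o=T[:3,3]
    return o+r*(z-o[2])/r[2]
def w2px(s,P):
    K=np.array(s["K"]);T=np.array(s["world_from_camera"])
    c=(np.atleast_2d(P)-T[:3,3])@T[:3,:3];p=c[:,:2]/c[:,2:]
    p=p*(1+s["k1"]*(p**2).sum(1,keepdims=True))
    return p*[K[0,0],K[1,1]]+[K[0,2],K[1,2]]
def save(s,n): cv2.imwrite(f"pics/{n}.png",s["img"][:,:,::-1])
E
python3 - <<'E'
from h import *
for n in("scene","top"):
    s=snapshot(n);save(s,n);print(n,np.round(s["world_from_camera"],3).tolist(),s["K"],s["k1"])
print(sense(),tips_ahead)
E
```

```text
scene [[0.871, 0.391, -0.298, 0.885], [0.492, -0.687, 0.535, -0.516], [0.004, -0.613, -0.79, 0.891], [0.0, 0.0, 0.0, 1.0]] [[397.37621272   0.         282.94824212]
 [  0.         397.37621272 211.04125107]
 [  0.           0.           1.        ]] -0.11113033681062214
top [[-0.028, -0.994, 0.104, 0.462], [-1.0, 0.027, -0.005, 0.006], [0.003, -0.104, -0.995, 1.129], [0.0, 0.0, 0.0, 1.0]] [[408.94533146   0.         280.96704175]
 [  0.         408.94533146 207.92873153]
 [  0.           0.           1.        ]] -0.06832256357290016
{'time_s': 0.1, 'joint_pos': array([-9.22868535e-01,  3.59303319e-01,  1.11390595e-02, -3.02178219e-04,
       -1.22407026e+00, -2.88082030e-01]), 'qvel': array([-0.00095983,  0.00111571,  0.00317417,  0.00096882, -0.00094027,
        0.00032197]), 'joint_torque': array([-1.90799816e-03, -5.84765303e+01,  2.94109154e+01,  6.95468590e+00,
       -3.17354876e-03, -5.42413261e-06]), 'tcp_pos': array([ 0.23751434, -0.631411  ,  0.25246123]), 'orientation': array([-1.78903036e-01,  9.83866437e-01,  7.05855018e-04, -1.97603259e-04]), 'wrist_force': array([-0.13243777,  0.87276184, -0.47657047]), 'torque': array([ 0.01896638, -0.01770553,  0.01491867]), 'grip_force': 0.0, 'opening': 0.0859407949177696} 0.022
```

View pics/top.png

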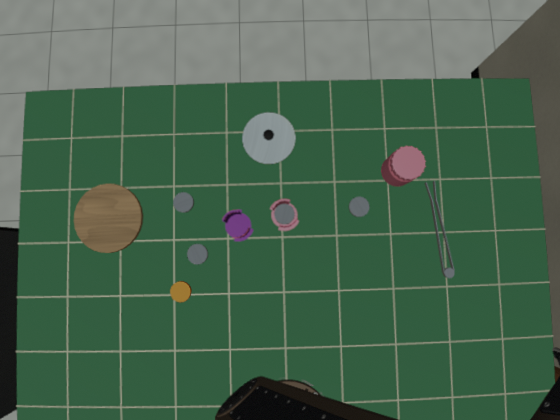

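View pics/scene.png

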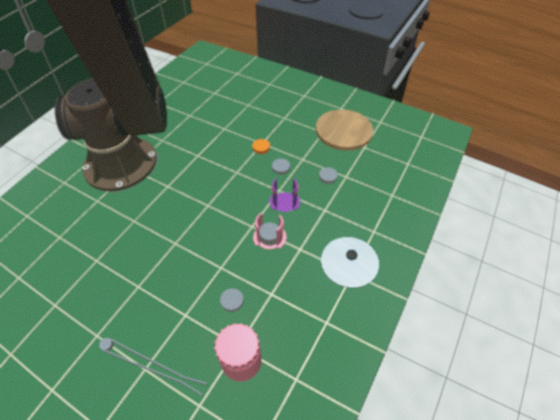

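The top view shows steel tins at (183,202), (197,254) and (359,207), and the pink caddy with a tin at (285,214). The look-alikes are the orange tin (180,292) and the purple caddy (238,225). The scene view shows the same tins at (281,166), (328,175) and (232,299), with the caddy at (269,232).

```bash
python3 - <<'E'
from h import *
t=snapshot("top");s=snapshot("scene")
def crop(im,u,v,r=22,S=266): return cv2.resize(im[v-r:v+r,u-r:u+r],(S,S),interpolation=cv2.INTER_CUBIC)
a=np.vstack([np.hstack([crop(s["img"],*p) for p in[(328,175),(281,166),(232,299)]]),np.hstack([crop(s["img"],269,232,28),crop(t["img"],285,214),crop(t["img"],359,207)])])
cv2.imwrite("pics/m.png",a[:,:,::-1])
for n,p in dict(A=(183,202),B=(197,254),C=(359,207),cad=(285,214)).items():
    for z in(.016,.032): print(n,z,px2w(t,*p,z).round(4))
for n,p in dict(A=(328,173),B=(281,164),C=(232,297),cad=(269,231)).items():
    for z in(.016,.032): print("scene",n,z,px2w(s,*p,z).round(4))
E
```

```text
A 0.016 [0.6024 0.2686 0.016 ]
A 0.032 [0.6004 0.2648 0.032 ]
B 0.016 [0.4592 0.231  0.016 ]
B 0.032 [0.4593 0.2278 0.032 ]
C 0.016 [ 0.5752 -0.2144  0.016 ]
C 0.032 [ 0.5736 -0.2112  0.032 ]
cad 0.016 [ 0.5616 -0.0107  0.016 ]
cad 0.032 [ 0.5602 -0.0105  0.032 ]
scene A 0.016 [0.6013 0.2702 0.016 ]
scene A 0.032 [0.6064 0.2559 0.032 ]
scene B 0.016 [0.4593 0.2327 0.016 ]
scene B 0.032 [0.4671 0.2191 0.032 ]
scene C 0.016 [ 0.5764 -0.2113  0.016 ]
scene C 0.032 [ 0.5821 -0.2169  0.032 ]
scene cad 0.016 [ 0.5552 -0.0011  0.016 ]
scene cad 0.032 [ 0.5612 -0.0105  0.032 ]
```

View pics/m.png

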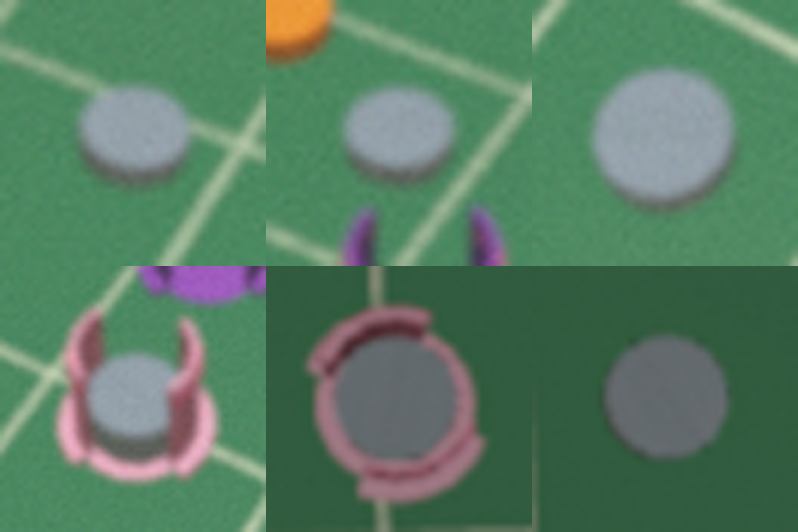

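Tops from both views agree: the three counter tins are low (16 mm), and the tall tin (32 mm) is in the caddy, so two low tins must be added. Next I fit the caddy pose and the tin positions precisely.

```bash
cat >> h.py <<'E'
def circ(c,z,r=.028,n=90):
    a=np.linspace(0,2*np.pi,n);return np.c_[c[0]+r*np.cos(a),c[1]+r*np.sin(a),np.full(n,z)]
def poly(s,P,up=8):
    m=np.zeros((420*up,560*up),np.uint8);q=((w2px(s,P)+.5)*up-.5).round().astype(np.int32)
    cv2.fillPoly(m,[q],255);return cv2.resize(m,(560,420),interpolation=cv2.INTER_AREA)/255.
def tinpos(s,c0,z,box=30):
    """centre of steel-grey blob as top at z, with side seen: match hull of top+bottom circles by centroid"""
    im=s["img"].astype(int);g=(im.max(2)-im.min(2)<30)&(im.max(2)>60)
    u,v=w2px(s,[c0[0],c0[1],z])[0].astype(int);m=np.zeros_like(g);m[v-box:v+box,u-box:u+box]=g[v-box:v+box,u-box:u+box]
    n,l,st,ce=cv2.connectedComponentsWithStats(m.astype(np.uint8));k=1+st[1:,4].argmax()
    return px2w(s,*ce[k],z),st[k]
def wall(c,th,sg):
    h=np.arcsin(22/33);a=np.linspace(-np.pi/2+h,np.pi/2-h,20)+th+(np.pi if sg else 0);z=np.full(20,.074)
    f=lambda r,a:np.c_[c[0]+r*np.cos(a),c[1]+r*np.sin(a),z]
    return np.r_[f(.031,a),f(.035,a[::-1])]
E
python3 - <<'E'
from h import *
from scipy.optimize import minimize
t=snapshot("top");s=snapshot("scene")
for n,c in dict(A=(.602,.269),B=(.459,.232),C=(.576,-.213)).items():
    for w,q in(("top",t),("scene",s)):
        p,st=tinpos(q,c,.016 if w=="top" else .012,18);print(n,w,p.round(4),st)
for w,q in(("top",t),("scene",s)): print("cadtin",w,tinpos(q,(.561,-.0105),.032,14))
# caddy: brightness-weighted pink evidence on rim minus off
im=t["img"].astype(float);pk=im[:,:,0]-im[:,:,1]
for w,q in(("top",t),("scene",s)):
    im=q["img"].astype(float);pk=np.clip(im[:,:,0]-1.0*im[:,:,1],0,None)*(im[:,:,0]>im[:,:,2]);br=im[:,:,0]*(pk>15)
    best=[]
    for th in np.radians(np.arange(-20,60,2.)):
        def f(p):
            m=np.maximum(poly(q,wall(p/1e3,th,0),4),poly(q,wall(p/1e3,th,1),4));return -(m*br).sum()/m.sum()
        r=minimize(f,[561,-10],method="Nelder-Mead",options=dict(initial_simplex=[[561,-10],[567,-10],[561,-4]]))
        best.append((r.fun,np.degrees(th),*r.x))
    print(w,np.round(sorted(best)[:6],2).tolist())
E
```

```text
A top [0.6111 0.2725 0.016 ] [164 184  36  36 496]
A scene [0.6033 0.2652 0.012 ] [319 168  19  16 240]
B top [0.46   0.2311 0.016 ] [187 244  21  21 359]
B scene [0.4609 0.2273 0.012 ] [272 159  18  16 228]
C top [ 0.577  -0.2134  0.016 ] [348 196  22  21 351]
C scene [ 0.5779 -0.2168  0.012 ] [220 289  23  23 423]
cadtin top (array([ 0.56284418, -0.00971695,  0.032     ]), array([274, 199,  24,  26, 397], dtype=int32))
cadtin scene (array([ 0.56162631, -0.01382041,  0.032     ]), array([259, 216,  21,  28, 381], dtype=int32))
top [[-143.52, 24.0, 561.01, -6.23], [-143.23, 22.0, 561.32, -6.7], [-143.08, 20.0, 561.15, -6.39], [-142.7, 26.0, 561.29, -6.48], [-142.48, 28.0, 561.08, -6.69], [-142.19, 18.0, 561.13, -6.2]]
scene [[-182.28, 22.0, 561.97, -12.15], [-181.22, 20.0, 561.68, -11.18], [-181.05, 24.0, 561.99, -11.69], [-179.85, 26.0, 561.9, -11.61], [-179.21, 18.0, 561.87, -10.93], [-177.1, 28.0, 561.94, -11.69]]
```

Request:
step_arm:
  steps:
    - [-1, 0.2, 0, 0, 1]
    - [-1, 0.2, 0, 0, 1]
    - [-1, 0.2, 0, 0, 1]
    - [-1, 0.2, 0, 0, 1]
    - [-1, 0.2, 0, 0, 1]
    - [-1, 0.2, 0, 0, 1]
    - [-1, 0.2, 0, 0, 1]
    - [-1, 0.2, 0, 0, 1]

```text
time_s: 0.97
tcp_pos: [0.4465, -0.5013, 0.2534]
orientation: [-0.179, 0.984, -0.0, 0.0]
wrist_force: [0.8, -0.5, 0.5]
opening: 0.0856
grip_force: 0.0
```

Request:
step_arm:
  steps:
    - [-0.93, 0.93, 0, -0.03, 1]
    - [-0.93, 0.93, 0, 0, 1]
    - [-0.93, 0.93, 0, 0, 1]
    - [-0.93, 0.93, 0, 0, 1]
    - [-0.93, 0.93, 0, 0, 1]
    - [-0.93, 0.93, 0, 0, 1]
    - [-0.93, 0.93, 0, 0, 1]
    - [-0.93, 0.93, 0, 0, 1]
    - [0, 0, 0.9, 0, 1]
    - [0, 0, 0.9, 0, 1]
    - [0, 0, 0, 0, 1]

```text
time_s: 1.88
tcp_pos: [0.5653, -0.2096, 0.1943]
orientation: [-0.195, 0.981, 0.002, -0.003]
wrist_force: [-2.4, -0.1, -1.6]
opening: 0.0852
grip_force: 0.0
```

```bash
python3 - <<'E'
from h import *
w=snapshot("wrist");save(w,"w1");T=w["world_from_camera"];print(np.round(T,3).tolist(),sense()["tcp_pos"],sense()["orientation"])
print(w2px(w,[[.577,-.2134,.016]]))
E
```

```text
[[-0.382, 0.892, 0.241, 0.503], [0.924, 0.367, 0.106, -0.236], [0.006, 0.263, -0.965, 0.316], [0.0, 0.0, 0.0, 1.0]] [ 0.56614794 -0.21071985  0.19697727] [-1.94661937e-01  9.80866547e-01  8.50222287e-04 -2.61224650e-03]
[[266.1110725  203.35791601]]
```

View pics/w1.png

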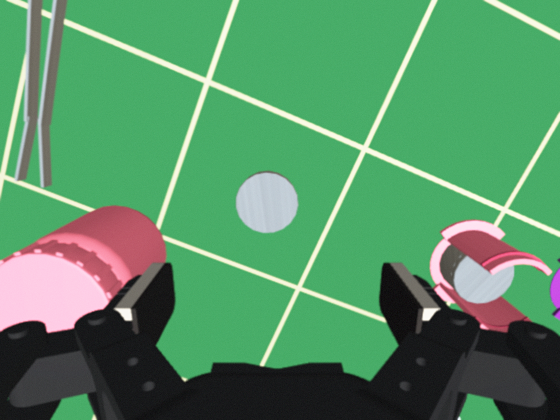

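The wrist view shows the low tin at (267,202), within 1 px of the prediction. The caddy is at the right (480,275) with the tall tin inside.

```bash
cat >> h.py <<'E'
from scipy.spatial.transform import Rotation
def delta(P):
    s=sense();R=Rotation.from_quat(s["orientation"]).as_matrix();d=R.T@(np.array(P)-s["tcp_pos"])
    yaw=np.degrees(np.arctan2(R[1,1],R[0,1]));return "tcp",s["tcp_pos"].round(4),"tool delta mm",(d*1e3).round(1),"units",(d/.03).round(2),"yaw y",yaw.round(2)
def tinfit(s,c0,z,r=60):
    im=s["img"].astype(int);g=((im.max(2)-im.min(2)<40)&(im.max(2)>110)).astype(np.uint8)
    n,l,st,ce=cv2.connectedComponentsWithStats(g);u,v=w2px(s,[c0[0],c0[1],z])[0].astype(int);k=l[v,u]
    cs,_=cv2.findContours((l==k).astype(np.uint8),cv2.RETR_EXTERNAL,cv2.CHAIN_APPROX_NONE)
    P=np.array([px2w(s,*q,z)[:2] for q in max(cs,key=len)[:,0]])
    (x,y),rr=cv2.minEnclosingCircle((P*1e3).astype(np.float32))
    A=np.c_[2*P,np.ones(len(P))];q=np.linalg.lstsq(A,(P**2).sum(1),rcond=None)[0]
    return q[:2],np.sqrt(q[2]+q[0]**2+q[1]**2),st[k]
E
python3 - <<'E'
from h import *
w=snapshot("wrist")
c,r,st=tinfit(w,(.577,-.2134),.016);print(c,r,st)
print(*delta([c[0],c[1],.027]))
E
```

```text
[ 0.57627869 -0.21347216] 0.027556106197663827 [ 238  170   62   61 2937]
tcp [ 0.5674 -0.2115  0.1991] tool delta mm [ -7.9  -5.3 172.1] units [-0.26 -0.18  5.74] yaw y 112.43
```

Request:
step_arm:
  steps:
    - [-0.26, -0.18, 0.9, 0, 1]
    - [0, 0, 0.9, 0, 1]
    - [0, 0, 0.9, 0, 1]
    - [0, 0, 0.9, 0, 1]
    - [0, 0, 0.9, 0, 1]
    - [0, 0, 0.6, 0, 1]
    - [0, 0, 0.3, 0, 1]
    - [0, 0, 0.3, 0, 1]
    - [0, 0, 0, 0, 1]
    - [0, 0, 0, 0, 1]
    - [0, 0, 0, 0, 1]

```text
time_s: 2.9
tcp_pos: [0.5781, -0.2137, 0.0298]
orientation: [-0.194, 0.981, -0.0, 0.001]
wrist_force: [0.3, 0.9, 0.5]
opening: 0.0852
grip_force: 0.0
```

```bash
python3 - <<'E'
from h import *
print(*delta([.5763,-.2135,.027]),sense()["wrist_force"])
E
```

```text
tcp [ 0.5781 -0.2137  0.0298] tool delta mm [1.6 0.8 2.8] units [0.05 0.03 0.09] yaw y 112.42 [0.25412022 0.86606291 0.47376087]
```

Request:
step_arm:
  steps:
    - [0, 0, 0, 0, 0.1]
    - [0, 0, 0, 0, 0.1]
    - [0, 0, 0, 0, 0.1]
    - [0, 0, 0, 0, 0.1]
    - [0, 0, 0, 0, 0.1]
    - [0, 0, 0, 0, 0.1]
    - [0, 0, 0, 0, 0.1]
    - [0, 0, 0, 0, 0.1]
  grip_force: 30

```text
time_s: 3.57
tcp_pos: [0.5775, -0.2134, 0.0296]
orientation: [-0.195, 0.981, -0.0, 0.001]
wrist_force: [-2.5, 1.3, 7.1]
opening: 0.0539
grip_force: 30.1
```

Request:
step_arm:
  steps:
    - [0, 0, -0.3, 0, 0.1]
    - [0, 0, -0.7, 0, 0.1]
    - [0, 0, -0.9, 0, 0.1]
    - [0, 0, -0.9, 0, 0.1]
    - [0, 0, -0.9, 0, 0.1]
    - [0, 0, -0.5, 0, 0.1]
    - [0, 0, 0, 0, 0.1]
    - [0, 0, 0, 0, 0.1]
  grip_force: 40

```text
time_s: 4.23
tcp_pos: [0.5774, -0.2134, 0.1559]
orientation: [-0.194, 0.981, -0.0, 0.001]
wrist_force: [0.4, 0.8, -0.8]
opening: 0.0531
grip_force: 42.1
```

```bash
cat >> h.py <<'E'
from scipy.optimize import minimize
def cadfit(q,ths,p0=(561,-10)):
    im=q["img"].astype(float);pk=im[:,:,0]-im[:,:,1];br=im[:,:,0]*(pk>15)*(im[:,:,0]>im[:,:,2]+5);best=[]
    for th in np.radians(ths):
        def f(p):
            m=np.maximum(poly(q,wall(p/1e3,th,0),4),poly(q,wall(p/1e3,th,1),4));return -(m*br).sum()/m.sum()
        r=minimize(f,p0,method="Nelder-Mead",options=dict(initial_simplex=[p0,[p0[0]+4,p0[1]],[p0[0],p0[1]+4]]))
        best.append((r.fun,np.degrees(th),*r.x))
    return np.round(sorted(best)[:4],2).tolist()
E
python3 - <<'E'
from h import *
w=snapshot("wrist");save(w,"w2")
print(cadfit(w,np.arange(16,30,1.)),tinfit(w,(.562,-.010),.032))
print(*delta([.5615,-.010,.14]),sense()["wrist_force"])
E
```

```text
[[-249.79, 20.0, 560.29, -5.56], [-249.25, 19.0, 560.66, -5.83], [-248.92, 18.0, 560.48, -5.63], [-248.32, 21.0, 559.89, -5.24]] (array([ 0.5639432 , -0.00655755]), np.float64(0.024810892419178793), array([ 490,  259,   70,   57, 2436], dtype=int32))
tcp [ 0.5767 -0.2133  0.1546] tool delta mm [-63.4 193.7  14.7] units [-2.11  6.46  0.49] yaw y 112.4 [ 0.03006271  0.1279906  -0.40705494]
```

View pics/w2.png

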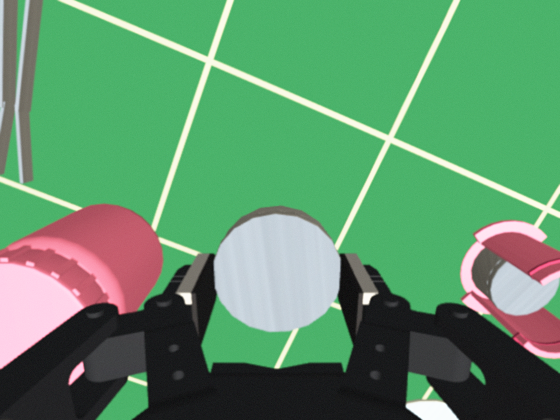

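The wrist view shows tin C held flat between the pads, centred at about (277,268). The caddy is at the right edge, (515,280), so I'll take a better view before inserting.

Request:
step_arm:
  steps:
    - [-0.73, 0.92, 0, 0, 0.1]
    - [-0.73, 0.92, 0, 0, 0.1]
    - [-0.73, 0.92, 0, 0, 0.1]
    - [-0.73, 0.92, 0, 0, 0.1]
    - [-0.73, 0.92, 0, 0, 0.1]
    - [-0.73, 0.92, 0, 0, 0.1]
    - [-0.73, 0.92, 0, 0, 0.1]
    - [0, 0, 0, 0, 0.1]
    - [0, 0, 0, 0, 0.1]
    - [0, 0, 0, 0, 0.1]

```text
time_s: 5.12
tcp_pos: [0.6442, 0.0237, 0.1529]
orientation: [-0.195, 0.981, -0.0, -0.001]
wrist_force: [-0.3, -0.6, -0.3]
opening: 0.0533
grip_force: 42.2
```

```bash
cat >> h.py <<'E'
def overlay(w,c,th,n,extra=[]):
    im=np.ascontiguousarray(w["img"][:,:,::-1])
    for k in(0,1): cv2.polylines(im,[w2px(w,wall(c,np.radians(th),k)).round().astype(np.int32)],True,(255,0,0),1)
    for c2,z in extra: cv2.polylines(im,[w2px(w,circ(c2,z)).round().astype(np.int32)],True,(0,0,0),1)
    cv2.imwrite(f"pics/{n}.png",im)
E
python3 - <<'E'
from h import *
w=snapshot("wrist")
f=cadfit(w,np.arange(16,30,1.));print(f)
c=np.array(f[0][2:])/1e3;t=tinfit(w,(.562,-.010),.032);print(t)
s=sense();g=s["tcp_pos"];print("held",tinfit(w,g[:2],g[2]-.0296+.016))
overlay(w,c,f[0][1],"w3",[(t[0],.032)])
print(*delta([*c,.14]),s["wrist_force"])
E
```

```text
[[-242.93, 21.0, 560.38, -6.82], [-242.75, 22.0, 560.37, -6.89], [-242.65, 20.0, 560.41, -6.94], [-242.34, 23.0, 560.32, -6.77]]
(array([ 0.56015558, -0.00598255]), np.float64(0.030125356558312843), array([ 234,   35,   96,   92, 6726], dtype=int32))
held (array([0.65340514, 0.07544256]), np.float64(0.058853481668188684), array([  201,   175,   359,   194, 17620], dtype=int32))
tcp [0.6442 0.0231 0.1532] tool delta mm [88.9  4.3 13.4] units [2.96 0.14 0.45] yaw y 112.4 [-0.35650023 -0.55132297  0.05137476]
```

View pics/w3.png

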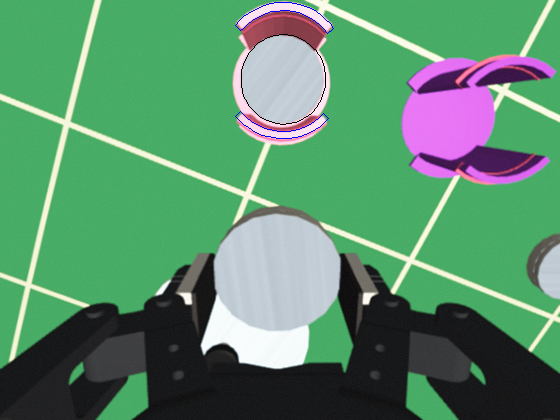

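The wrist view shows the fitted caddy rim (blue) lying on the real rim at (285,20) and (283,125). The tall tin inside is at (283,80), and the held tin's top centre is near (277,270).

```bash
python3 - <<'E'
from h import *
w=snapshot("wrist");g=sense()["tcp_pos"];z=g[2]-.0136
im=cv2.GaussianBlur(w["img"],(3,3),0).astype(float).sum(2)
# top-face edge: radial search from guess, lower/side arcs
br=w["img"].astype(int).min(2)>135
def f(p):
    m=poly(w,circ(p[:2]/1e3,z,.028),4);m2=poly(w,circ(p[:2]/1e3,z,.0305),4)-m
    return -(m*br).sum()/m.sum()+(m2*br).sum()/m2.sum()
p0=px2w(w,277,270,z)*1e3
r=minimize(f,p0[:2],method="Nelder-Mead",options=dict(initial_simplex=[p0[:2],p0[:2]+[3,0],p0[:2]+[0,3]]))
h=r.x/1e3;print("held",h,r.fun,"tcp",g,)
z=.032
p0=np.array([561,-7.])
r=minimize(f,p0,method="Nelder-Mead",options=dict(initial_simplex=[p0,p0+[3,0],p0+[0,3]]))
print("tall",r.x,r.fun)
c=np.array([.5604,-.0068]);print(*delta([*(g[:2]+c-h),.14]))
overlay(w,c,21.5,"w4",[(r.x/1e3,.032),(h,g[2]-.0136)])
E
```

```text
held [0.6434742  0.02322053] -0.715935123929883 tcp [0.6443501  0.02269758 0.15355321]
tall [559.69649872  -1.95569678] -0.49797507315211065
tcp [0.6444 0.0227 0.1536] tool delta mm [88.2  3.8 13.7] units [2.94 0.13 0.46] yaw y 112.36
```

View pics/w4.png

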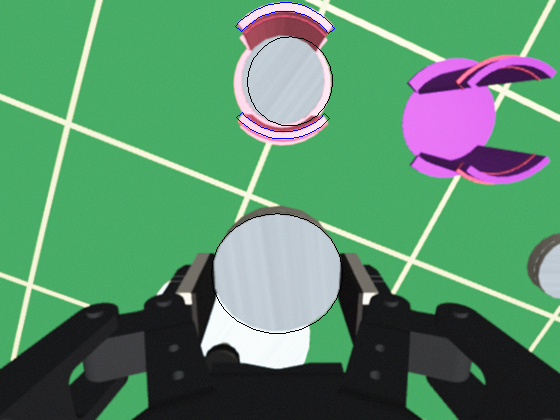

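Request:
step_arm:
  steps:
    - [0.98, 0.05, 0, 0.01, 0.1]
    - [0.98, 0.04, 0, 0, 0.1]
    - [0.98, 0.04, 0, 0, 0.1]
    - [0, 0, 0.7, 0, 0.1]
    - [0, 0, 0.6, 0, 0.1]
    - [0, 0, 0, 0, 0.1]
    - [0, 0, 0, 0, 0.1]
    - [0, 0, 0, 0, 0.1]

```text
time_s: 5.88
tcp_pos: [0.5624, -0.0063, 0.1161]
orientation: [-0.189, 0.982, -0.0, 0.0]
wrist_force: [0.5, 0.2, -0.2]
opening: 0.0536
grip_force: 42.2
```

```bash
python3 - <<'E'
from h import *
w=snapshot("wrist");g=sense()["tcp_pos"];z=g[2]-.0136
h=g[:2]+[-.0009,.0005]
f=cadfit(w,np.arange(18,27,1.));print(f)
print(*delta([.5604+.0009,-.0067-.0005,.0616]))
t=snapshot("scene");print(cadfit(t,[21.5,22]))
overlay(w,(.5604,-.0067),21.5,"w5",[(h,z)])
E
```

```text
[[-143.17, 21.0, 560.71, -6.86], [-142.99, 23.0, 560.44, -6.45], [-142.77, 20.0, 560.56, -6.83], [-142.7, 22.0, 560.48, -6.79]]
tcp [ 0.5626 -0.0061  0.1163] tool delta mm [ 1.7 -0.5 54.7] units [ 0.06 -0.02  1.82] yaw y 111.79
[[-165.7, 21.5, 562.41, -12.5], [-165.35, 22.0, 562.2, -12.02]]
```

View pics/w5.png

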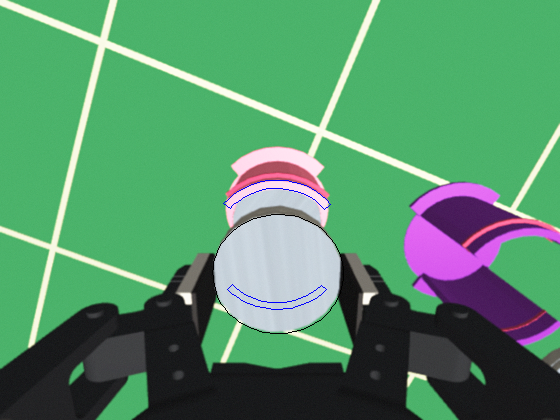

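The wrist view shows the caddy's outer foot at (277,160), its wall below that, and the rim under the blue arc at (277,190). The fit holds, so I'll insert.

Request:
step_arm:
  steps:
    - [0.06, -0.02, 0, 0, 0.1]
    - [0, 0, 0.2, 0, 0.1]
    - [0, 0, 0.2, 0, 0.1]
    - [0, 0, 0.15, 0, 0.1]
    - [0, 0, 0.1, 0, 0.1]
    - [0, 0, 0, 0, 0.1]
    - [0, 0, 0, 0, 0.1]

```text
time_s: 6.57
tcp_pos: [0.5602, -0.0071, 0.0954]
orientation: [-0.189, 0.982, -0.0, -0.0]
wrist_force: [0.3, -0.5, 0.4]
opening: 0.0536
grip_force: 42.2
```

```bash
python3 - <<'E'
from h import *
print(*delta([.5604+.0009,-.0067-.0005,.0616]),sense()["torque"])
E
```

```text
tcp [ 0.5602 -0.0071  0.0954] tool delta mm [-1.  -0.5 33.8] units [-0.03 -0.02  1.13] yaw y 111.82 [ 0.05074195  0.00708673 -0.01502982]
```

Request:
step_arm:
  steps:
    - [-0.03, -0.01, 0.15, 0, 0.1]
    - [0, 0, 0.2, 0, 0.1]
    - [0, 0, 0.2, 0, 0.1]
    - [0, 0, 0.2, 0, 0.1]
    - [0, 0, 0.15, 0, 0.1]
    - [0, 0, 0.1, 0, 0.1]
    - [0, 0, 0, 0, 0.1]
    - [0, 0, 0, 0, 0.1]

```text
time_s: 7.23
tcp_pos: [0.5613, -0.007, 0.0656]
orientation: [-0.189, 0.982, -0.0, -0.0]
wrist_force: [1.0, -0.3, -0.1]
opening: 0.0536
grip_force: 42.2
```

Tin bottom is about 4 mm above the tall tin; continue gently until contact.

Request:
step_arm:
  steps:
    - [0, 0, 0.05, 0, 0.1]
    - [0, 0, 0.05, 0, 0.1]
    - [0, 0, 0.03, 0, 0.1]
    - [0, 0, 0, 0, 0.1]
    - [0, 0, 0, 0, 0.1]

```text
time_s: 7.65
tcp_pos: [0.5613, -0.007, 0.062]
orientation: [-0.189, 0.982, 0.0, 0.0]
wrist_force: [-0.3, 0.2, -0.6]
opening: 0.0534
grip_force: 42.3
```

Request:
step_arm:
  steps:
    - [0, 0, 0.04, 0, 0.1]
    - [0, 0, 0.03, 0, 0.1]
    - [0, 0, 0, 0, 0.1]
    - [0, 0, 0, 0, 0.1]
    - [0, 0, 0, 0, 0.1]

```text
time_s: 8.07
tcp_pos: [0.5615, -0.0069, 0.0616]
orientation: [-0.19, 0.982, -0.0, 0.0]
wrist_force: [-6.1, 2.2, 17.9]
opening: 0.0536
grip_force: 44.1
```

Request:
step_arm:
  steps:
    - [0, 0, 0, 0, 0.3]
    - [0, 0, 0, 0, 0.4]
    - [0, 0, 0, 0, 0.55]
    - [0, 0, 0, 0, 0.55]
    - [0, 0, -0.3, 0, 0.55]
    - [0, 0, -0.5, 0, 0.55]
    - [0, 0, -0.9, 0, 0.55]
    - [0, 0, -0.9, 0, 0.8]
    - [0, 0, -0.5, 0, 1]
    - [-0.9, 0, 0, 0, 1]
    - [-0.9, 0, 0, 0, 1]
    - [-0.9, 0, 0, 0, 1]
    - [0, 0, 0, 0, 1]
    - [0, 0, 0, 0, 1]

```text
time_s: 9.23
tcp_pos: [0.6372, 0.0235, 0.1525]
orientation: [-0.189, 0.982, -0.0, -0.0]
wrist_force: [-1.1, -0.2, 0.1]
opening: 0.0851
grip_force: 0.0
```

```bash
python3 - <<'E'
from h import *
w=snapshot("wrist");print(cadfit(w,np.arange(19,25,1.)));overlay(w,(.5604,-.0067),21.5,"w6",[((.5604,-.0067),.048)])
print(*delta([.460,.2315,.1]))
E
```

```text
[[-239.01, 20.0, 560.17, -6.7], [-238.82, 21.0, 560.33, -6.77], [-238.75, 23.0, 560.14, -6.55], [-238.75, 22.0, 560.27, -6.65]]
tcp [0.6363 0.0231 0.1525] tool delta mm [ 86.2 258.9  52.7] units [2.87 8.63 1.76] yaw y 111.81
```

View pics/w6.png

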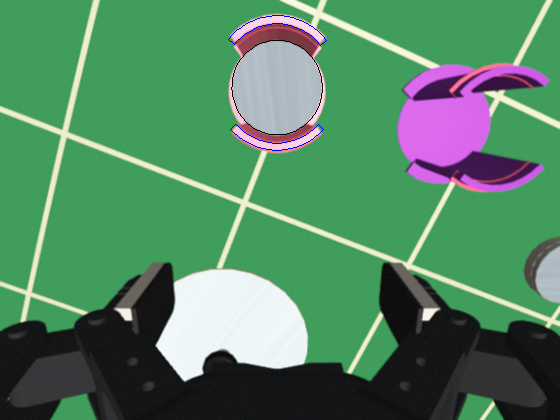

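The wrist view shows tin C centred and flat in the caddy, with its top at z = 48 mm matching the circle drawn at (277,88). Next is tin A.

Request:
step_arm:
  steps:
    - [-0.25, 1, -0.2, 0, 1]
    - [-0.25, 1, -0.2, 0, 1]
    - [-0.25, 1, -0.2, 0, 1]
    - [-0.25, 1, -0.2, 0, 1]
    - [-0.25, 1, -0.2, 0, 1]
    - [-0.25, 1, -0.2, 0, 1]
    - [-0.25, 1, -0.2, 0, 1]
    - [-0.25, 1, 0, 0, 1]
    - [0, 0, 0, 0, 1]
    - [0, 0, 0, 0, 1]
    - [0, 0, 0, 0, 1]

```text
time_s: 10.2
tcp_pos: [0.6023, 0.2678, 0.1949]
orientation: [-0.189, 0.982, -0.0, -0.0]
wrist_force: [-0.2, 0.0, -0.6]
opening: 0.0856
grip_force: 0.0
```

```bash
python3 - <<'E'
from h import *
w=snapshot("wrist");save(w,"w7")
c,r,st=tinfit(w,(.603,.269),.016);print(c,r,st)
print(*delta([c[0],c[1],.028]))
E
```

```text
[0.61212822 0.23456432] 0.12521924897011064 [   0    0  469  363 8240]
tcp [0.6026 0.2673 0.1949] tool delta mm [  3.2 -34.  166.9] units [ 0.11 -1.13  5.56] yaw y 111.8
```

```bash
python3 - <<'E'
from h import *
w=snapshot("wrist");z=.016
im=w["img"].astype(int);br=((im.max(2)-im.min(2)<40)&(im.max(2)>110)).astype(np.uint8)
br=cv2.morphologyEx(br,cv2.MORPH_OPEN,cv2.getStructuringElement(cv2.MORPH_ELLIPSE,(15,15)))
n,l,st,ce=cv2.connectedComponentsWithStats(br);print(st,ce.round(1),w2px(w,[.603,.269,z]))
for k in range(1,n):print(px2w(w,*ce[k],z).round(4))
w["img"]=np.dstack([br*200]*3)
c,r,st=tinfit(w,(.603,.269),z);print(c,r);print(*delta([c[0],c[1],.028]))
E
```

```text
[[     0      0    560    420 222615]
 [   269      0     70     49   2861]
 [   250    161     63     62   3049]
 [     0    196     67    134   6675]] [[286.7 210.5]
 [303.2  20.8]
 [280.5 191.8]
 [ 27.6 266.2]] [[277.61809083 192.98419075]]
[0.4663 0.236  0.016 ]
[0.6011 0.271  0.016 ]
[0.7584 0.0733 0.016 ]
[0.60165294 0.27127734] 0.027620464116760203
tcp [0.6028 0.2671 0.1949] tool delta mm [ -0.6   4.3 166.9] units [-0.02  0.14  5.56] yaw y 111.77
```

Request:
step_arm:
  steps:
    - [-0.02, 0.14, 0.9, 0, 1]
    - [0, 0, 0.9, 0, 1]
    - [0, 0, 0.9, 0, 1]
    - [0, 0, 0.9, 0, 1]
    - [0, 0, 0.9, 0, 1]
    - [0, 0, 0.5, 0, 1]
    - [0, 0, 0.3, 0, 1]
    - [0, 0, 0.2, 0, 1]
    - [0, 0, 0, 0, 1]
    - [0, 0, 0, 0, 1]
    - [0, 0, 0, 0, 1]

```text
time_s: 11.22
tcp_pos: [0.6028, 0.2727, 0.0312]
orientation: [-0.189, 0.982, 0.0, 0.001]
wrist_force: [-0.3, 0.2, 0.2]
opening: 0.0853
grip_force: 0.0
```

```bash
python3 - <<'E'
from h import *
print(*delta([.6015,.2711,.0296]),sense()["wrist_force"])
E
```

```text
tcp [0.6028 0.2727 0.0312] tool delta mm [ 1.8 -1.   1.6] units [ 0.06 -0.03  0.05] yaw y 111.81 [-0.30380858  0.15746165  0.1923922 ]
```

Request:
step_arm:
  steps:
    - [0, 0, 0, 0, 0.1]
    - [0, 0, 0, 0, 0.1]
    - [0, 0, 0, 0, 0.1]
    - [0, 0, 0, 0, 0.1]
    - [0, 0, 0, 0, 0.1]
    - [0, 0, 0, 0, 0.1]
    - [0, 0, 0, 0, 0.1]
    - [0, 0, 0, 0, 0.1]
  grip_force: 40

```text
time_s: 11.88
tcp_pos: [0.6024, 0.2727, 0.0313]
orientation: [-0.189, 0.982, 0.0, 0.001]
wrist_force: [-2.7, 0.0, 8.1]
opening: 0.0533
grip_force: 40.4
```

Request:
step_arm:
  steps:
    - [0, 0, -0.3, 0, 0.1]
    - [0, 0, -0.7, 0, 0.1]
    - [0, 0, -0.9, 0, 0.1]
    - [0, 0, -0.9, 0, 0.1]
    - [0, 0, -0.9, 0, 0.1]
    - [0, 0, -0.5, 0, 0.1]
    - [0, 0, 0, 0, 0.1]
    - [0, 0, 0, 0, 0.1]

```text
time_s: 12.55
tcp_pos: [0.6023, 0.2728, 0.1575]
orientation: [-0.189, 0.982, 0.001, 0.001]
wrist_force: [0.2, -0.2, -1.7]
opening: 0.0532
grip_force: 42.0
```

```bash
python3 - <<'E'
from h import *
w=snapshot("wrist");g=sense()["tcp_pos"];z=g[2]-.0153
br=w["img"].astype(int).min(2)>135
def f(p):
    m=poly(w,circ(p[:2]/1e3,z,.028),4);m2=poly(w,circ(p[:2]/1e3,z,.0305),4)-m
    return -(m*br).sum()/m.sum()+(m2*br).sum()/m2.sum()
p0=px2w(w,277,270,z)*1e3
r=minimize(f,p0[:2],method="Nelder-Mead",options=dict(initial_simplex=[p0[:2],p0[:2]+[3,0],p0[:2]+[0,3]]))
h=r.x/1e3;off=h-g[:2];print("held off",off,r.fun)
print(*delta([*(np.array([.5604,-.0067])-off),.1163]));overlay(w,(.5604,-.0067),21.5,"w8",[(h,z)])
E
```

```text
held off [0.00035261 0.00090441] -0.9368556188347628
tcp [0.6017 0.2724 0.1561] tool delta mm [ 142.7 -244.5   39.6] units [ 4.76 -8.15  1.32] yaw y 111.81
```

View pics/w8.png

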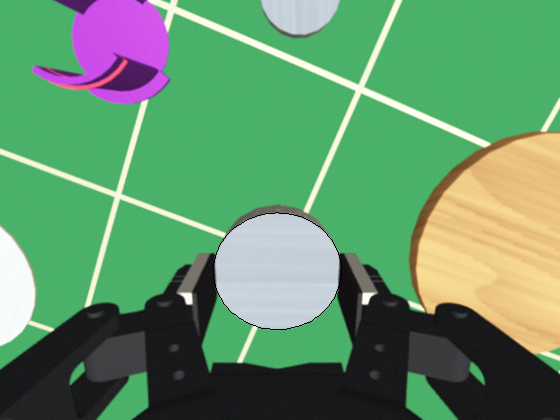

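The wrist view shows tin A held flat, with the circle matching at (277,270). Moving it over the caddy.

Request:
step_arm:
  steps:
    - [0.53, -0.91, 0, 0, 0.1]
    - [0.53, -0.91, 0, 0, 0.1]
    - [0.53, -0.91, 0, 0, 0.1]
    - [0.53, -0.91, 0, 0, 0.1]
    - [0.53, -0.91, 0, 0, 0.1]
    - [0.53, -0.9, 0, 0, 0.1]
    - [0.53, -0.9, 0, 0, 0.1]
    - [0.53, -0.9, 0, 0, 0.1]
    - [0.52, -0.9, 0, 0, 0.1]
    - [0, 0, 0.6, 0, 0.1]
    - [0, 0, 0.6, 0, 0.1]
    - [0, 0, 0, 0, 0.1]
    - [0, 0, 0, 0, 0.1]
    - [0, 0, 0, 0, 0.1]

```text
time_s: 13.77
tcp_pos: [0.5604, -0.0075, 0.1199]
orientation: [-0.19, 0.982, -0.0, -0.0]
wrist_force: [0.6, 0.5, 0.0]
opening: 0.0527
grip_force: 42.1
```

```bash
python3 - <<'E'
from h import *
print(*delta([.56005,-.0076,.0793]))
w=snapshot("wrist");print(cadfit(w,[20,21,22,23]))
E
```

```text
tcp [ 0.5604 -0.0075  0.1199] tool delta mm [ 0.4  0.1 40.6] units [0.01 0.   1.35] yaw y 111.85
[[-143.12, 22.0, 560.52, -6.67], [-142.71, 23.0, 560.64, -6.46], [-142.69, 21.0, 560.7, -6.96], [-142.67, 20.0, 560.76, -6.97]]
```

Request:
step_arm:
  steps:
    - [0.01, 0, 0.2, 0, 0.1]
    - [0, 0, 0.2, 0, 0.1]
    - [0, 0, 0.2, 0, 0.1]
    - [0, 0, 0.15, 0, 0.1]
    - [0, 0, 0.15, 0, 0.1]
    - [0, 0, 0.15, 0, 0.1]
    - [0, 0, 0.1, 0, 0.1]
    - [0, 0, 0, 0, 0.1]
    - [0, 0, 0, 0, 0.1]

```text
time_s: 14.57
tcp_pos: [0.56, -0.0078, 0.0851]
orientation: [-0.189, 0.982, -0.0, -0.0]
wrist_force: [-0.1, 1.3, -0.0]
opening: 0.0532
grip_force: 42.1
```

Request:
step_arm:
  steps:
    - [0, 0, 0.06, 0, 0.1]
    - [0, 0, 0.06, 0, 0.1]
    - [0, 0, 0.04, 0, 0.1]
    - [0, 0, 0.03, 0, 0.1]
    - [0, 0, 0, 0, 0.1]
    - [0, 0, 0, 0, 0.1]
    - [0, 0, 0, 0, 0.1]

```text
time_s: 15.15
tcp_pos: [0.56, -0.0078, 0.0796]
orientation: [-0.189, 0.982, -0.0, 0.0]
wrist_force: [-0.5, 0.5, -0.8]
opening: 0.0524
grip_force: 42.2
```

Request:
step_arm:
  steps:
    - [0, 0, 0.03, 0, 0.1]
    - [0, 0, 0.02, 0, 0.1]
    - [0, 0, 0, 0, 0.1]
    - [0, 0, 0, 0, 0.1]

```text
time_s: 15.48
tcp_pos: [0.5602, -0.0078, 0.0793]
orientation: [-0.189, 0.982, -0.0, 0.0]
wrist_force: [-4.0, 0.8, 9.8]
opening: 0.0528
grip_force: 43.5
```

Contact is at the expected height; release and back off.

Request:
step_arm:
  steps:
    - [0, 0, 0, 0, 0.3]
    - [0, 0, 0, 0, 0.4]
    - [0, 0, 0, 0, 0.55]
    - [0, 0, 0, 0, 0.55]
    - [0, 0, -0.3, 0, 0.55]
    - [0, 0, -0.5, 0, 0.55]
    - [0, 0, -0.9, 0, 0.55]
    - [0, 0, -0.9, 0, 0.8]
    - [-0.9, 0, 0, 0, 1]
    - [-0.9, 0, 0, 0, 1]
    - [-0.9, 0, 0, 0, 1]
    - [0, 0, 0, 0, 1]
    - [0, 0, 0, 0, 1]
    - [0, 0, 0, 0, 1]

```text
time_s: 16.65
tcp_pos: [0.6347, 0.0222, 0.1559]
orientation: [-0.189, 0.982, 0.0, -0.0]
wrist_force: [-0.1, 0.5, 0.7]
opening: 0.0855
grip_force: 0.0
```

```bash
python3 - <<'E'
from h import *
w=snapshot("wrist")
im=w["img"].astype(int);br=((im.max(2)-im.min(2)<40)&(im.max(2)>110)).astype(np.uint8)
br=cv2.morphologyEx(br,cv2.MORPH_OPEN,cv2.getStructuringElement(cv2.MORPH_ELLIPSE,(15,15)))
w["img"]=np.dstack([br*200]*3)
for z in(.060,.064,.068):print(z,tinfit(w,(.5604,-.0067),z))
t=snapshot("top");print("B",tinfit({**t,"img":t["img"]*1},(.460,.231),.016) if 0 else tinpos(t,(.46,.231),.016,18))
print(sense()["wrist_force"])
E
```

```text
0.06 (array([ 0.55906685, -0.00753101]), np.float64(0.02805545784025256), array([ 230,   39,   95,  100, 7425], dtype=int32))
0.064 (array([ 0.55929256, -0.00744603]), np.float64(0.027539382563381027), array([ 230,   39,   95,  100, 7425], dtype=int32))
0.068 (array([ 0.55951828, -0.00736105]), np.float64(0.027023307286493298), array([ 230,   39,   95,  100, 7425], dtype=int32))
B (array([0.50028155, 0.20438843, 0.016     ]), array([201, 236,  13,   6,  30], dtype=int32))
[-0.04911987 -0.95695554 -0.12051026]
```

```bash
python3 -c "
from h import *
print(sign_off())"
```

```text
the job is handed in; nothing more can be done
None
```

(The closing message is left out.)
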